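# Oil the roasting tray, then bring the garlic keeper to the front and hold the carousel

### The arm

A 6-joint arm with a two-finger parallel gripper is mounted at the origin on the work surface. World frame = base frame: x ahead of the robot, y to its left, z up, the work surface at z = 0. Lengths are in m, angles in rad, forces in N, time in s.
With the tool pointing down it reaches from about 0.275 to 0.875 m from the base axis. Payload 12.5 kg.
Tool frame: the origin (TCP) lies midway between the tips of the shut fingers; the grasp point (between the pads) lies 19 mm behind it; z points along the fingers, y is the direction in which the jaws open and shut (so a half turn about z gives the same grasp; the last joint's range is limited). The gripper opens to 85 mm and grips with 20 to 120 N. Pads are 22 mm wide; open, the fingers measure 114 mm over their backs; the gripper's body (76 mm by 85 mm) begins 54 mm behind the grasp point. The pads swing forward as they close: fully open they stand 13 mm farther back than shut.
Start: joints at [1.017, 0.351, 1.652, -0, 1.139, -0.085], TCP at [0.248, 0.491, 0.231] pointing down, gripper open.
Joint ranges: [-2.75, 2.75], [-0.79, 2.1], [0.01, 2.65], [-1.57, 4.71], [0.07, 3.14], [-2.87, 2.87]. Speed limits (rad/s): [2.22, 2.22, 2.79, 3.14, 3.14, 3.14].

### API

Orientations are given as a rotation vector (axis times angle).
In Python, from plant import status, viewer, ctrl gives the robot as it stands.
- The arm moves only by the tool apply_moves, never from a script. Its argument "deltas" is a list of rows, each an object with "slide": the shift along the tool's x, y, z in m, a list of three; "turn": the turn, a rotation vector about the tool's x, y, z in degrees, a list of three. In form: [{"slide": [dx, dy, dz], "turn": [ax, ay, az]}, ...]. A call has exactly 5 rows; each row shifts and turns the pose as measured when the row begins, along the tool's axes as they then stand; what a row does not reach is not made up. A row lasts 1/10 s, in which the tool goes at most 50 mm and 8.59 degrees, less where a joint would pass 70% of its speed; a pose out of reach is approached as far as the arm can. A call with a gripper value outside its range is refused whole. "hand" is the opening, from 0 (shut) to 1 (fully open), set as the call begins (left out, the last holds). The fingers move at their own pace and stop on an object; "squeeze" is the grip in N (left out, the last holds). Time passes only in rows, so rows that do not move let the fingers close, or fill a call up. It gives the time, the measured TCP pose, the force and the opening at its end, in the units of the state.
- status.state(): the state, without advancing time (a new reading comes with each control period).
- viewer.grab_frame(name): name is "scene" or "top" or "wrist"; returns the picture (420x560x3 uint8, red, green, blue); there is no depth.
- viewer.get_calibration(name): a dict with "fx", "fy", "cx", "cy" (pixels), "R" (3x3) and "t" (3): a world point X has camera coordinates R X + t; the wrist camera has in their place "mount" (4x4, takes a point from camera to tool coordinates, whose origin is the TCP and whose axes are the flange's). Camera axes: x right, y down, z forward; pixel columns grow to the right and rows downward; lengths in m; the calibration is good to about 2 mm. A picture is of the moment at which its call begins: read the wrist's pose just before it. get_calibration takes no time and is no camera call.
- ctrl.job_done(): hands the job in, once; it reports no verdict.
The state is a dict: "time_s": time; "qpos": joint angles; "joint_velocities": joint speeds; "joint_torque": joint torques, N m; "ee_pos": TCP position; "tcp_rot": TCP orientation; "force": force on the tool from outside, world axes, zero at the start; "torque": the same for the moment, N m; "width": finger opening in m.
Only numpy, scipy, OpenCV 4.12 (cv2) and the standard library are available. Lean on these libraries where they do the work, as an engineer would, in place of code of your own. Each camera call takes 0.05 s, during which the arm holds its last target. There are 200 camera calls.

### The job

Getting garlic ready to roast: squeeze the trigger of the oil sprayer (lying in its cradle, aimed at the red tray) all the way in against its grip, then let it spring right back out and let go of it. Then turn the spice carousel until the garlic keeper, the wide jar with the knob on its lid, stands squarely over the tongue of the carousel's foot, and keep holding the carousel still there with the gripper: finish while holding it, do not let go. Leave the tray, spoon, jug and chopsticks where they are.

Things in the scene. Friction and masses are not known exactly. Their poses are not given: they have to be found in the camera images.
- carousel_base: dark wooden foot of the spice carousel, fixed to the counter: 210 mm disc, 20 mm high. Origin at the centre of its underside, on the vertical turning axis. A flat tongue, 36 mm wide and 12 mm thick, sticks out along its own -x to a pointed tip 188 mm from the axis: this is the front (the foot's yaw varies)
- carousel: turning part: light-wood tray 270 mm across, top at 38 mm, turns freely both ways without a stop and stays where left (friction 0.04 N m). Five jars are fixed on it (lids too), centres 85 mm from the axis: garlic keeper along its own -x, four glass jars (51 mm across, flat steel lids at 108 mm) at 75 and 140 degrees either side; thin middle post 123 mm high. Origin on the axis at counter height
- keeper_knob (a point): centre of the knob on the garlic keeper's lid, 155 mm above the counter. The keeper is a white ceramic jar with air holes and a domed lid, 84 mm across. The knob is an upright cylinder 25 mm across, from 138 to 168 mm above the counter, the highest part of the carousel; it can be gripped from above in any direction
- front_mark (a point): fixed point straight above the tongue, 85 mm from the turning axis and 155 mm above the counter: where the keeper_knob point is when the keeper is at the front
- sprayer: pistol-grip oil sprayer lying on its side in a fixed wooden cradle. Origin at counter height below the grip's middle; own +x: nozzle direction; y: along the grip. Black grip bar 20 (x) x 104 (y) x 26 mm, middle at height 50 mm. Head and barrel at y 49 to 83 mm, reaching x 84 mm; glass bottle (60 mm across, top at 80 mm) at y -50 to -174 mm; cradle plate 8 mm thick
- grip_point (a point): middle of the grip's cross-section, 15 mm towards the bottle from the grip's middle, 50 mm above the counter: straight across from trigger_point
- trigger_point (a point): where to squeeze: middle of the trigger's cross-section, 63 mm from its hinge, 50 mm above the counter. Trigger: white bar 9 x 84 x 20 mm beside the grip on the nozzle side, centres 36 mm apart when out; over both outsides grip and trigger measure 50.5 mm at rest, about 34 mm squeezed. Free space outside both for fingers from above
- trigger (a joint): trigger angle (rad): 0 out, 0.26 all the way in; swings about a vertical hinge at the head end, towards the grip. A spring pushes it back out, about 3 N at the start and 8 N at the end at trigger_point
- tray: red plastic tray 180 x 240 x 22 mm, loose, in front of the nozzle; origin at the centre of its underside
- spoon: steel soup spoon, 160 mm long, loose, lying in the tray
- jug: glass measuring jug with a handle, 110 mm across, 125 mm high, loose on the counter left of the carousel; origin at the centre of its underside
- chopsticks: pair of bamboo chopsticks on a rest (one piece), 230 mm long, 9 mm high, loose, on the robot's left; origin at the centre of its underside

How it is judged:
By the outcome, as a careful person would: the job done as asked, in the order asked, and still so for the second after the job is handed in, while the arm keeps its last pose, push and grip.
It also fails if it takes over 48 s, if anything falls off the work surface, if the arm or the gripper's body presses on something with over 40 N, if the wrist force passes 120 N, or if a joint passes its speed limit or range.

## Working session

There is one attempt and no reset: what is moved stays moved. The work goes in short steps, Python scripts to look and compute and a tool call to move; the robot and the scene stay as the last step left them, time stands still between calls to the robot, and variables do not carry over. Pictures are saved under pics/ and viewed, about 8 in all and at most 12, crops included, and the job is handed in when it is done.

Besides the shell and the picture viewer there is one more tool, called after "Request:" as a command line: name --argument value ..., lists and objects as JSON in quotes. apply_moves: Moves the arm, as the interface text tells. Its arguments: {"type":"object","properties":{"deltas":{"type":"array"},"hand":{"type":"number"},"squeeze":{"type":"number"}},"required":["deltas"]}

```bash
mkdir -p pics
python3 - <<'E'
from plant import status, viewer
import cv2
s=status.state(); print(s)
for n in("scene","top"):
    cv2.imwrite(f"pics/{n}0.png",viewer.grab_frame(n)[:,:,::-1]); print(n,viewer.get_calibration(n))
print(viewer.get_calibration("wrist"))
E
```

```text
{'time_s': 0.0, 'qpos': array([ 1.01739527e+00,  3.51252388e-01,  1.65244214e+00, -1.82164762e-05,
        1.13911257e+00, -8.45774577e-02]), 'joint_velocities': array([-0.0002316 ,  0.00097044, -0.00131328,  0.00158695, -0.00119124,
       -0.00087787]), 'joint_torque': array([-3.68396595e-04, -5.06110346e+01, -2.91412693e+01, -1.27701896e-04,
        4.50985855e-03,  1.76387016e-05]), 'ee_pos': array([0.24829925, 0.49037708, 0.23074272]), 'tcp_rot': array([-7.29603997e-01, -3.05532076e+00,  1.81933895e-03]), 'force': array([ 0.23506731,  0.38497388, -0.70525116]), 'torque': array([-0.0123718 ,  0.02941113,  0.0300485 ]), 'width': 0.08559695183921459}
scene {'fx': 388.92895592301477, 'fy': 388.92895592301477, 'cx': 280.43534621231913, 'cy': 207.28075367341674, 'R': array([[-0.17087719,  0.98519567, -0.0138017 ],
       [ 0.70166866,  0.11184308, -0.70367053],
       [-0.69170953, -0.12992546, -0.71039236]]), 't': array([ 0.00885579, -0.32007087,  1.68115812])}
top {'fx': 506.77062186987143, 'fy': 506.77062186987143, 'cx': 279.8456804724902, 'cy': 215.74473053128307, 'R': array([[ 0.02153052, -0.99975527, -0.00508369],
       [-0.98051066, -0.02012231, -0.1954327 ],
       [ 0.19528257,  0.00919238, -0.98070394]]), 't': array([0.07119512, 0.55826472, 1.55177917])}
{'fx': 356.12560780113654, 'fy': 356.12560780113654, 'cx': 280.5053173361687, 'cy': 204.45124365498847, 'mount': array([[ 6.75017054e-04, -9.61023707e-01, -2.76465149e-01,
         7.10775596e-02],
       [ 9.99999760e-01,  6.92204713e-04,  3.54176725e-05,
         9.48439388e-04],
       [ 1.57333256e-04, -2.76465107e-01,  9.61023943e-01,
        -1.43849420e-01],
       [ 0.00000000e+00,  0.00000000e+00,  0.00000000e+00,
         1.00000000e+00]])}
```

View pics/top0.png

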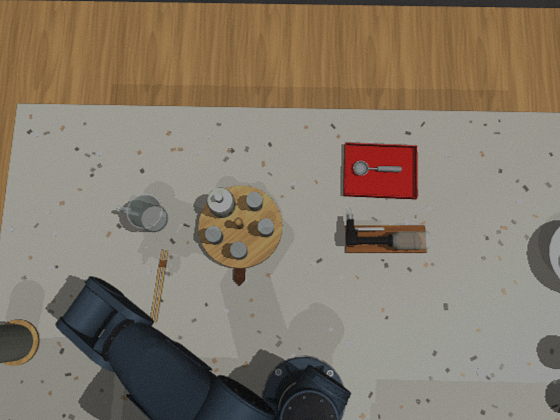

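View pics/scene0.png

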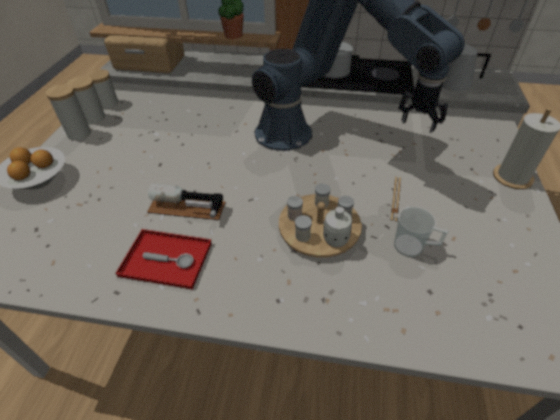

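The top view shows the carousel at about (240,226) with its tongue tip at (239,285) and the knob at about (217,198). The sprayer's grip is at about (370,240), its trigger at (370,229) and its head at (350,225). I'll enlarge both.

Run:
```python
import cv2,numpy as np
im=cv2.imread("pics/top0.png")
a=cv2.resize(im[180:295,190:290],None,fx=4,fy=4,interpolation=cv2.INTER_CUBIC)
b=cv2.resize(im[200:260,335:435],None,fx=4,fy=4,interpolation=cv2.INTER_CUBIC)
c=np.zeros((460,800,3),np.uint8); c[:,:400]=a; c[:240,400:]=b
cv2.imwrite("pics/crop0.png",c)
```

```text
(no output)
```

View pics/crop0.png

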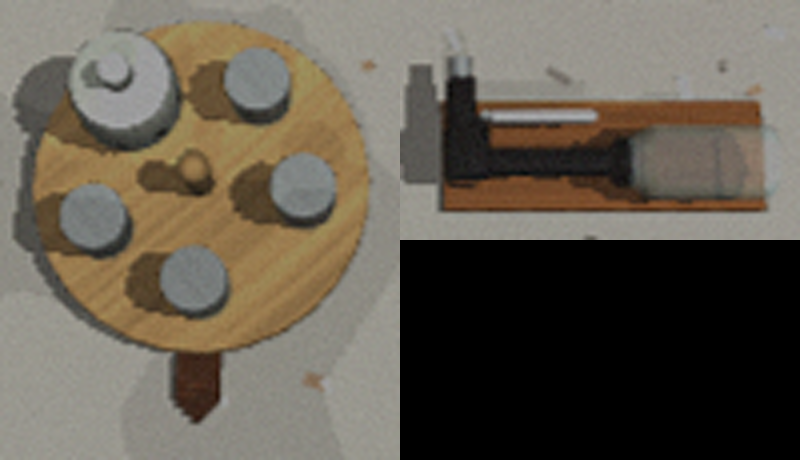

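```bash
cat > h.py <<'E'
import numpy as np
from plant import status, viewer
from scipy.spatial.transform import Rotation as Ro
def ray(name,uv,z,st=None):
    c=viewer.get_calibration(name); d=np.array([(uv[0]-c['cx'])/c['fx'],(uv[1]-c['cy'])/c['fy'],1])
    if name=='wrist':
        T=Ro.from_rotvec(st['tcp_rot']).as_matrix(); M=c['mount']
        o=T@M[:3,3]+st['ee_pos']; d=T@M[:3,:3]@d
    else: o=-c['R'].T@c['t']; d=c['R'].T@d
    return o+d*(z-o[2])/d[2]
E
python3 - <<'E'
from h import *
np.set_printoptions(precision=4,suppress=True)
f=lambda a,z:ray('top',(190+a[0]/4,180+a[1]/4),z)
g=lambda a,z:ray('top',(335+(a[0]-400)/4,200+a[1]/4),z)
P={'knob':f((116,66),.168),'post':f((197,163),.123),'tip':f((196,423),.012)}
for i,a in enumerate([(258,76),(303,186),(194,274),(93,215)]): P['lid%d'%i]=f(a,.108)
c=P['post'][:2]
from scipy.optimize import least_squares
ang=[0,-75,-140,140,75]; pts=[P['knob']]+[P['lid%d'%i] for i in range(4)]
def res(p):
    r=[]
    for a,q in zip(ang,pts):
        t=p[2]+np.radians(a); r+=[p[0]+.085*np.cos(t)-q[0],p[1]+.085*np.sin(t)-q[1]]
    return r
s=least_squares(res,[*c,0.5]); print('fit',s.x,np.degrees(s.x[2]),np.array(s.fun)*1e3)
cc=s.x[:2]; d=P['tip'][:2]-cc; print('tip r',np.linalg.norm(d),np.degrees(np.arctan2(d[1],d[0])))
for k,v in P.items(): print(k,v)
for n,a,z in[('trigL',(485,117),.06),('trigR',(598,115),.06),('gripL',(490,163),.063),('gripR',(632,160),.063),('headleft',(443,150),.06),('bottleend',(778,165),.05)]: print(n,g(a,z))
from scipy.spatial.transform import Rotation
print(Ro.from_rotvec(status.state()['tcp_rot']).as_matrix())
E
```

```text
fit [0.5254 0.2081 0.7276] 41.69120884915893 [ 0.1882  0.9068 -0.7375 -0.3614  1.3706 -0.7501 -2.0056  0.1826  1.1842
  0.0221]
tip r 0.18922949757476698 -179.97373709095706
knob [0.5887 0.2637 0.168 ]
post [0.5252 0.2049 0.123 ]
tip [0.3362 0.208  0.012 ]
lid0 [0.5972 0.1618 0.108 ]
lid1 [0.5118 0.1247 0.108 ]
lid2 [0.4425 0.2054 0.108 ]
lid3 [0.4861 0.284  0.108 ]
trigL [ 0.5174 -0.1581  0.06  ]
trigR [ 0.5208 -0.2468  0.06  ]
gripL [ 0.4805 -0.1613  0.063 ]
gripR [ 0.4852 -0.272   0.063 ]
headleft [ 0.4905 -0.125   0.06  ]
bottleend [ 0.4856 -0.3894  0.05  ]
[[-0.8921  0.4518 -0.0006]
 [ 0.4518  0.8921 -0.0009]
 [ 0.0001 -0.001  -1.    ]]
```

Axis is at about (0.525, 0.208), the front direction is about 180° and the keeper is at about 41.7°. The trigger and grip midline is near (0.498, -0.227), with the sprayer yawed about 2°. Next I'll move above the sprayer.

```bash
cat >> h.py <<'E'
def plan(p,yaw,step=.045,n=5,tilt=True):
    "suggest n rows towards p with tool y at world yaw (deg), tool down"
    s=status.state(); T=Ro.from_rotvec(s['tcp_rot']).as_matrix(); pos=s['ee_pos'].copy()
    print('t',s['time_s'],'pos',pos.round(4),'yaw',np.degrees(np.arctan2(T[1,1],T[0,1])).round(2),'F',s['force'].round(1),'w',s['width'].round(4),'q',s['qpos'].round(2))
    a=np.radians(yaw); y=np.array([np.cos(a),np.sin(a),0]); z=np.array([0,0,-1.]); G=np.c_[np.cross(y,z),y,z]
    for i in range(n):
        d=np.array(p)-pos; L=np.linalg.norm(d); d=d*min(1,step/max(L,1e-9))
        r=Ro.from_matrix(T.T@G).as_rotvec(degrees=True); A=np.linalg.norm(r); r=r*min(1,8/max(A,1e-9))
        print((T.T@d).round(3).tolist(),r.round(1).tolist()); pos=pos+d; T=T@Ro.from_rotvec(r,degrees=True).as_matrix()
E
python3 -c "
from h import *
plan([.495,-.227,.2],2)"
```

```text
Traceback (most recent call last):
  File "h.py", line 14, in plan
    print('t',s['time_s'],'pos',pos.round(4),'yaw',np.degrees(np.arctan2(T[1,1],T[0,1])).round(2),'F',s['force'].round(1),'w',s['width'].round(4),'q',s['qpos'].round(2))
                                                                                                                              ^^^^^^^^^^^^^^^^
AttributeError: 'float' object has no attribute 'round'
```

```bash
sed -i "s/s\['width'\].round(4)/round(s['width'],4)/" h.py
python3 -c "
from h import *
plan([.495,-.227,.23],2)"
```

```text
t 0.1 pos [0.2483 0.4904 0.2308] yaw 63.14 F [-0.4 -0.   0.5] w 0.0855 q [ 1.02  0.35  1.65  0.    1.14 -0.08]
[-0.032, -0.031, 0.0] [-0.0, 0.0, 8.0]
[-0.036, -0.027, 0.0] [-0.0, 0.0, 8.0]
[-0.04, -0.021, 0.0] [-0.0, 0.0, 8.0]
[-0.042, -0.016, 0.0] [-0.0, 0.0, 8.0]
[-0.044, -0.009, 0.0] [-0.0, 0.0, 8.0]
```

Request:
apply_moves --deltas '[{"slide": [-0.032,-0.031,0],"turn": [0,0,8]},{"slide": [-0.036,-0.027,0],"turn": [0,0,8]},{"slide": [-0.04,-0.021,0],"turn": [0,0,8]},{"slide": [-0.042,-0.016,0],"turn": [0,0,8]},{"slide": [-0.044,-0.009,0],"turn": [0,0,8]}]' --hand 1

```text
time_s: 0.6
ee_pos: [0.3195, 0.2737, 0.229]
tcp_rot: [-1.753, -2.606, 0.004]
force: [0.5, 0.4, -0.1]
width: 0.0855
```

```bash
python3 -c "
from h import *
plan([.495,-.227,.23],2)"
```

```text
t 0.6 pos [0.3195 0.2737 0.229 ] yaw 22.16 F [ 0.5  0.4 -0.1] w 0.0855 q [ 0.6   0.12  1.96 -0.    1.06  0.21]
[-0.045, -0.002, -0.0] [-0.1, 0.0, 8.0]
[-0.045, 0.004, -0.0] [-0.1, 0.0, 8.0]
[-0.044, 0.01, -0.0] [-0.0, 0.0, 4.2]
[-0.043, 0.013, -0.0] [-0.0, 0.0, 0.0]
[-0.043, 0.013, -0.0] [-0.0, 0.0, 0.0]
```

Request:
apply_moves --deltas '[{"slide": [-0.045,-0.002,0],"turn": [0,0,8]},{"slide": [-0.045,0.004,0],"turn": [0,0,8]},{"slide": [-0.044,0.01,0],"turn": [0,0,4]},{"slide": [-0.043,0.013,0],"turn": [0,0,0]},{"slide": [-0.043,0.013,0],"turn": [0,0,0]}]'

```text
time_s: 1.1
ee_pos: [0.3914, 0.0512, 0.2292]
tcp_rot: [2.201, 2.242, -0.004]
force: [1.5, 1.5, -0.1]
width: 0.0852
```

Request:
apply_moves --deltas '[{"slide": [-0.043,0.015,0],"turn": [0,0,0]},{"slide": [-0.043,0.015,0],"turn": [0,0,0]},{"slide": [-0.043,0.015,0],"turn": [0,0,0]},{"slide": [-0.043,0.015,0],"turn": [0,0,0]},{"slide": [-0.043,0.015,0],"turn": [0,0,0]}]'

```text
time_s: 1.6
ee_pos: [0.4707, -0.1726, 0.2292]
tcp_rot: [-2.202, -2.24, 0.003]
force: [1.8, 0.5, -0.8]
width: 0.0851
```

```bash
python3 -c "
from h import *
plan([.495,-.227,.2],2)"
```

```text
t 1.6 pos [ 0.4707 -0.1726  0.2292] yaw 0.97 F [ 1.8  0.5 -0.8] w 0.0851 q [-0.44  0.27  1.78 -0.    1.1  -0.46]
[-0.037, 0.016, 0.02] [-0.1, 0.1, -1.0]
[-0.018, 0.007, 0.009] [0.0, -0.0, 0.0]
[0.0, 0.0, 0.0] [0.0, 0.0, 0.0]
[0.0, 0.0, 0.0] [0.0, 0.0, 0.0]
[0.0, 0.0, 0.0] [0.0, 0.0, 0.0]
```

Request:
apply_moves --deltas '[{"slide": [-0.037,0.016,0.02],"turn": [0,0,-1]},{"slide": [-0.018,0.007,0.009],"turn": [0,0,0]},{"slide": [0,0,0],"turn": [0,0,0]},{"slide": [0,0,0],"turn": [0,0,0]},{"slide": [0,0,0],"turn": [0,0,0]}]'

```text
time_s: 2.1
ee_pos: [0.4954, -0.2334, 0.1981]
tcp_rot: [-2.187, -2.253, 0.004]
force: [-0.2, 0.6, 0.3]
width: 0.0854
```

```bash
python3 -c "
from h import *
import cv2
s=status.state(); im=viewer.grab_frame('wrist'); np.save('s1.npy',s,allow_pickle=True)
cv2.imwrite('pics/w1.png',cv2.resize(im[:,:,::-1],(784,588))); print(s['ee_pos'],s['force'])"
```

```text
[ 0.4954243  -0.23342764  0.1981091 ] [-0.23932176  0.61270268  0.26597298]
```

View pics/w1.png

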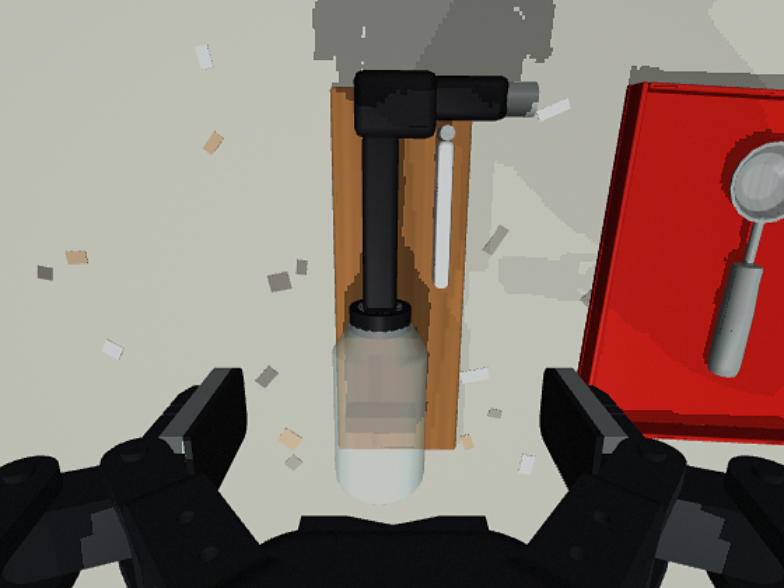

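The wrist view shows the hinge pin at about (447,132), the trigger end at (441,288), the grip edges at u 363–397 and the bottle neck at row 315.

```bash
python3 -c "
from h import *
s=np.load('s1.npy',allow_pickle=True).item()
for n,u,z in[('hinge',(447,132),.06),('trigtop',(447,142),.06),('trigend',(441,288),.06),('trig R',(449,265),.06),('trig L',(434,265),.06),('gripL',(363,260),.063),('gripR',(397,260),.063),('gripLtop',(364,160),.063),('gripRtop',(398,160),.063),('headtop',(395,70),.065),('neck',(380,300),.063)]:
    print(n,ray('wrist',np.array(u)/1.4,z,s).round(4))
plan([.49,-.227,.1],2)"
```

```text
hinge [ 0.5217 -0.1557  0.06  ]
trigtop [ 0.522  -0.1609  0.06  ]
trigend [ 0.5235 -0.2435  0.06  ]
trig R [ 0.5273 -0.2294  0.06  ]
trig L [ 0.5186 -0.2297  0.06  ]
gripL [ 0.4775 -0.2273  0.063 ]
gripR [ 0.497  -0.2267  0.063 ]
gripLtop [ 0.4773 -0.1716  0.063 ]
gripRtop [ 0.4957 -0.1711  0.063 ]
headtop [ 0.4926 -0.1262  0.065 ]
neck [ 0.4878 -0.251   0.063 ]
t 2.15 pos [ 0.4955 -0.2333  0.1983] yaw 1.72 F [-0.5  0.3 -0.4] w 0.0852 q [-0.52  0.38  1.69 -0.    1.07 -0.55]
[0.003, -0.002, 0.045] [-0.1, 0.0, -0.3]
[0.003, -0.002, 0.045] [0.0, -0.0, 0.0]
[0.001, -0.0, 0.009] [0.0, 0.0, 0.0]
[0.0, 0.0, 0.0] [0.0, 0.0, 0.0]
[0.0, 0.0, 0.0] [0.0, 0.0, 0.0]
```

Request:
apply_moves --deltas '[{"slide": [0.006,-0.001,0.04],"turn": [0,0,0]},{"slide": [0.006,0,0.04],"turn": [0,0,0]},{"slide": [0,0,0.025],"turn": [0,0,0]},{"slide": [0,0,0],"turn": [0,0,0]},{"slide": [0,0,0],"turn": [0,0,0]}]'

```text
time_s: 2.65
ee_pos: [0.4956, -0.2178, 0.0954]
tcp_rot: [2.178, 2.255, -0.0]
force: [0.5, -0.3, 0.1]
width: 0.0852
```

```bash
python3 -c "
from h import *
plan([.4945,-.221,.031],1.5,.03)"
```

```text
t 2.65 pos [ 0.4956 -0.2178  0.0954] yaw 2.0 F [ 0.5 -0.3  0.1] w 0.0852 q [-0.5   0.51  1.79 -0.    0.83 -0.53]
[-0.001, -0.001, 0.03] [0.2, 0.3, 0.5]
[-0.001, -0.001, 0.03] [-0.0, -0.0, -0.0]
[-0.0, -0.0, 0.005] [0.0, 0.0, -0.0]
[0.0, 0.0, 0.0] [-0.0, -0.0, -0.0]
[0.0, 0.0, 0.0] [0.0, 0.0, -0.0]
```

Request:
apply_moves --deltas '[{"slide": [-0.002,-0.001,0.03],"turn": [0,0,0.5]},{"slide": [-0.001,0,0.028],"turn": [0,0,0]},{"slide": [0,0,0.005],"turn": [0,0,0]},{"slide": [0,0,0],"turn": [0,0,0]},{"slide": [0,0,0],"turn": [0,0,0]}]'

```text
time_s: 3.15
ee_pos: [0.5, -0.2226, 0.0404]
tcp_rot: [2.177, 2.238, 0.006]
force: [-0.4, -0.1, -0.2]
width: 0.0851
```

```bash
python3 -c "
from h import *
import cv2
plan([.4945,-.221,.031],1.5,.03)
im=viewer.grab_frame('wrist')
cv2.imwrite('pics/w2.png',cv2.resize(im[:,:,::-1],(784,588)))"
```

```text
t 3.15 pos [ 0.5    -0.2226  0.0404] yaw 1.58 F [-0.4 -0.1 -0.2] w 0.0851 q [-0.5   0.61  1.8  -0.    0.71 -0.53]
[0.002, -0.006, 0.009] [0.9, 0.6, 0.1]
[0.0, 0.0, 0.0] [-0.0, -0.0, 0.0]
[0.0, 0.0, 0.0] [0.0, 0.0, 0.0]
[0.0, 0.0, 0.0] [0.0, 0.0, 0.0]
[0.0, 0.0, 0.0] [0.0, 0.0, 0.0]
```

View pics/w2.png

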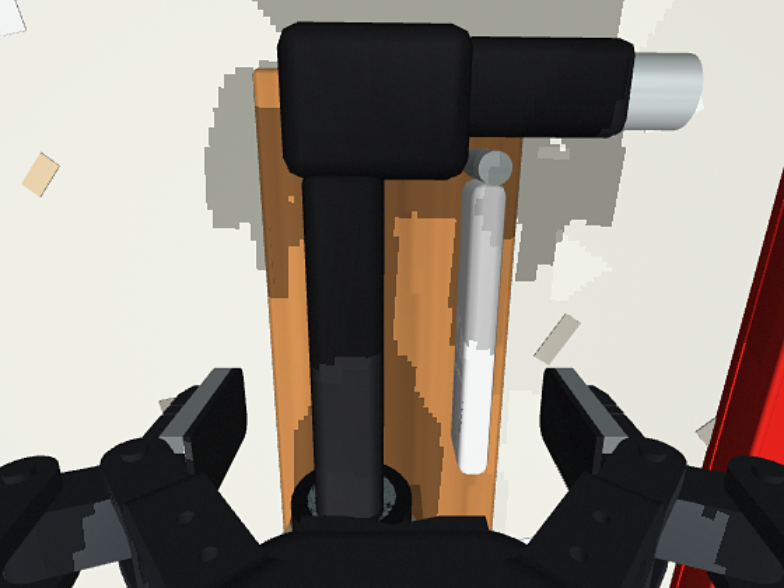

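Both fingers straddle the grip (u 314–381) and the trigger (u 453–488) with clear space on each side. I'll refine the lateral position from this view, then squeeze.

```bash
python3 -c "
from h import *
s=status.state()
for n,u,z in[('hinge',(495,168),.06),('trigend',(473,474),.06),('trig R',(489,420),.06),('trig L',(455,420),.06),('gripL',(313,430),.063),('gripR',(382,430),.063),('gL2',(303,190),.063)]:
    print(n,ray('wrist',np.array(u)/1.4,z,s).round(4))
plan([.4945,-.221,.031],1.5,.03,n=1)"
```

```text
hinge [ 0.5226 -0.1562  0.06  ]
trigend [ 0.5238 -0.2436  0.06  ]
trig R [ 0.527  -0.2256  0.06  ]
trig L [ 0.5173 -0.2257  0.06  ]
gripL [ 0.4777 -0.2277  0.063 ]
gripR [ 0.4968 -0.2274  0.063 ]
gL2 [ 0.4765 -0.1624  0.063 ]
t 3.2 pos [ 0.5002 -0.2227  0.0406] yaw 1.59 F [ 0.8 -0.8 -0.1] w 0.0855 q [-0.5   0.61  1.8  -0.    0.71 -0.53]
[0.002, -0.006, 0.009] [0.9, 0.7, 0.1]
```

Request:
apply_moves --deltas '[{"slide": [0.002,-0.006,0.009],"turn": [0.9,0.7,0]},{"slide": [0,0,0],"turn": [0,0,0]},{"slide": [0,0,0],"turn": [0,0,0]},{"slide": [0,0,0],"turn": [0,0,0]},{"slide": [0,0,0],"turn": [0,0,0]}]' --hand 0.6 --squeeze 40

```text
time_s: 3.7
ee_pos: [0.4987, -0.2219, 0.035]
tcp_rot: [2.185, 2.244, 0.009]
force: [5.4, 1.1, -4.4]
width: 0.051
```

```bash
python3 -c "
from h import *
plan([.494,-.221,.031],1.5,.03,n=1)"
```

```text
t 3.7 pos [ 0.4987 -0.2219  0.035 ] yaw 1.53 F [ 5.4  1.1 -4.4] w 0.051 q [-0.51  0.62  1.8   0.01  0.71 -0.54]
[0.001, -0.005, 0.004] [0.6, 0.2, 0.0]
```

Request:
apply_moves --deltas '[{"slide": [0.001,-0.004,0.004],"turn": [0,0,0]},{"slide": [0,0,0],"turn": [0,0,0]},{"slide": [0,0,0],"turn": [0,0,0]},{"slide": [0,0,0],"turn": [0,0,0]},{"slide": [0,0,0],"turn": [0,0,0]}]' --hand 0.3 --squeeze 40

```text
time_s: 4.2
ee_pos: [0.4954, -0.2218, 0.0322]
tcp_rot: [2.187, 2.239, 0.011]
force: [-0.1, -0.1, -1.4]
width: 0.0359
```

```bash
python3 -c "
from h import *
plan([.494,-.221,.031],1.5,.03,n=1)"
```

```text
t 4.2 pos [ 0.4954 -0.2218  0.0322] yaw 1.35 F [-0.1 -0.1 -1.4] w 0.0359 q [-0.51  0.62  1.81  0.01  0.7  -0.54]
[0.001, -0.001, 0.001] [0.8, 0.2, -0.2]
```

Request:
apply_moves --deltas '[{"slide": [0,0,0],"turn": [0,0,0]},{"slide": [0,0,0],"turn": [0,0,0]},{"slide": [0,0,0],"turn": [0,0,0]},{"slide": [0,0,0],"turn": [0,0,0]},{"slide": [0,0,0],"turn": [0,0,0]}]' --hand 0 --squeeze 80

```text
time_s: 4.7
ee_pos: [0.4948, -0.2218, 0.0324]
tcp_rot: [2.189, 2.239, 0.011]
force: [-1.2, 0.2, -1.8]
width: 0.0337
```

```bash
python3 -c "
from h import *
import cv2
plan([.494,-.221,.031],1.5,.03,n=1)
im=viewer.grab_frame('wrist')
cv2.imwrite('pics/w3.png',cv2.resize(im[:,:,::-1],(784,588)))"
```

```text
t 4.7 pos [ 0.4948 -0.2218  0.0324] yaw 1.29 F [-1.2  0.2 -1.8] w 0.0337 q [-0.51  0.62  1.81  0.01  0.7  -0.54]
[0.001, -0.001, 0.001] [0.7, 0.2, -0.2]
```

View pics/w3.png

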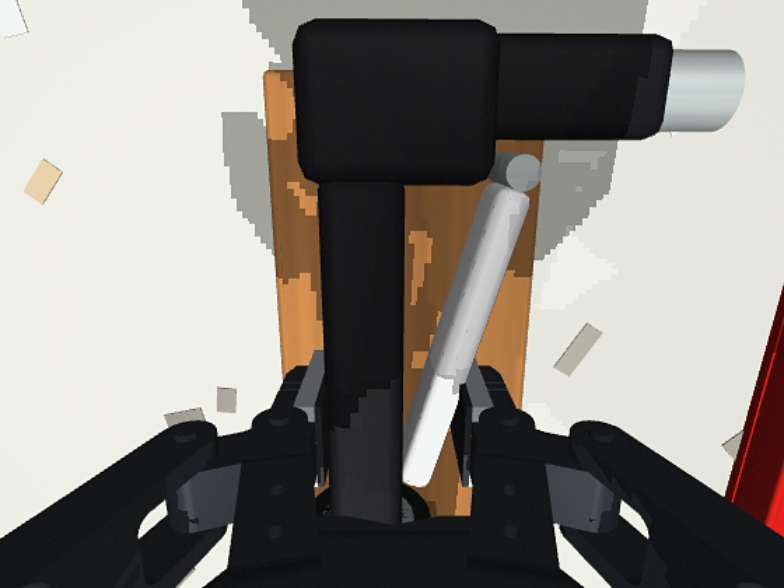

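The trigger's tip (415,485) now lies against the grip and the width is 33.7 mm. I'll press once more to confirm it has stopped, then open.

Request:
apply_moves --deltas '[{"slide": [0,0,0],"turn": [0,0,0]},{"slide": [0,0,0],"turn": [0,0,0]},{"slide": [0,0,0],"turn": [0,0,0]},{"slide": [0,0,0],"turn": [0,0,0]},{"slide": [0,0,0],"turn": [0,0,0]}]' --hand 0 --squeeze 110

```text
time_s: 5.25
ee_pos: [0.4944, -0.2217, 0.0326]
tcp_rot: [2.19, 2.239, 0.01]
force: [-1.4, -1.2, -1.0]
width: 0.0324
```

Request:
apply_moves --deltas '[{"slide": [0,0,0],"turn": [0,0,0]},{"slide": [0,0,0],"turn": [0,0,0]},{"slide": [0,0.002,0],"turn": [0,0,0]},{"slide": [0,0.002,0],"turn": [0,0,0]},{"slide": [0,0,0],"turn": [0,0,0]}]' --hand 1 --squeeze 40

```text
time_s: 5.75
ee_pos: [0.502, -0.2225, 0.0334]
tcp_rot: [2.181, 2.238, 0.013]
force: [0.3, 0.4, -0.7]
width: 0.0855
```

```bash
python3 -c "
from h import *
import cv2
plan([.498,-.221,.2],1.5,.04)
im=viewer.grab_frame('wrist')
cv2.imwrite('pics/w4.png',im[:,:,::-1])"
```

```text
t 5.75 pos [ 0.502  -0.2225  0.0334] yaw 1.49 F [ 0.3  0.4 -0.7] w 0.0855 q [-0.5   0.62  1.8   0.01  0.7  -0.53]
[0.0, -0.0, -0.04] [1.0, 0.4, -0.0]
[0.0, -0.001, -0.04] [0.0, 0.0, 0.0]
[0.0, -0.001, -0.04] [0.0, 0.0, 0.0]
[0.0, -0.001, -0.04] [0.0, 0.0, 0.0]
[0.0, -0.0, -0.007] [0.0, 0.0, 0.0]
```

View pics/w4.png

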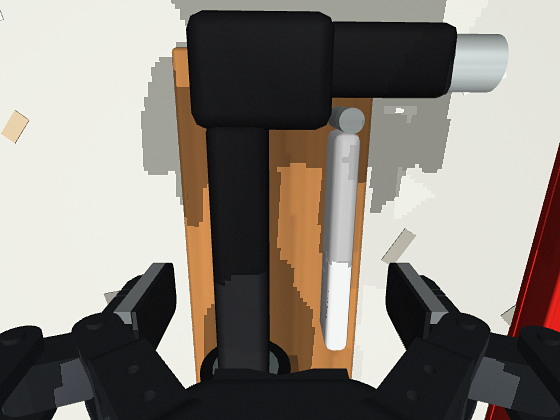

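The trigger is fully back out (tip at (335,348), same as at rest) and the gripper is clear. Now I'll lift and go to the knob, with the jaws tangential (yaw about -48°).

Request:
apply_moves --deltas '[{"slide": [0,0,-0.045],"turn": [0.5,0.2,0]},{"slide": [0,0,-0.045],"turn": [0.5,0.2,0]},{"slide": [0,0,-0.045],"turn": [0,0,0]},{"slide": [0.02,0,-0.045],"turn": [0,0,0]},{"slide": [0.045,0.005,-0.015],"turn": [0,0,8]}]'

```text
time_s: 6.3
ee_pos: [0.5021, -0.1584, 0.2323]
tcp_rot: [-2.342, -2.081, 0.005]
force: [1.8, 0.4, -0.7]
width: 0.0853
```

```bash
python3 -c "
from h import *
plan([.57,.245,.24],-48,.045,10)"
```

```text
t 6.3 pos [ 0.5021 -0.1584  0.2323] yaw -6.73 F [ 1.8  0.4 -0.7] w 0.0853 q [-0.39  0.31  1.7   0.    1.13 -0.28]
[0.045, 0.002, -0.001] [-0.1, -0.0, 8.0]
[0.045, -0.004, -0.001] [-0.1, -0.0, 8.0]
[0.044, -0.01, -0.001] [-0.1, -0.0, 8.0]
[0.042, -0.016, -0.001] [-0.1, -0.0, 8.0]
[0.039, -0.022, -0.001] [-0.1, -0.0, 8.0]
[0.036, -0.027, -0.001] [-0.0, -0.0, 1.3]
[0.035, -0.028, -0.001] [0.0, 0.0, 0.0]
[0.035, -0.028, -0.001] [-0.0, 0.0, 0.0]
[0.035, -0.028, -0.001] [0.0, 0.0, 0.0]
[0.003, -0.003, -0.0] [-0.0, -0.0, 0.0]
```

Request:
apply_moves --deltas '[{"slide": [0.045,0.002,-0.001],"turn": [0,0,8]},{"slide": [0.045,-0.004,-0.001],"turn": [0,0,8]},{"slide": [0.044,-0.01,-0.001],"turn": [0,0,8]},{"slide": [0.042,-0.016,-0.001],"turn": [0,0,8]},{"slide": [0.039,-0.022,-0.001],"turn": [0,0,8]}]'

```text
time_s: 6.8
ee_pos: [0.5383, 0.0589, 0.242]
tcp_rot: [-2.914, -1.167, 0.001]
force: [0.3, 0.3, 0.7]
width: 0.0854
```

Request:
apply_moves --deltas '[{"slide": [0.036,-0.027,0],"turn": [0,0,1]},{"slide": [0.035,-0.028,0],"turn": [0,0,0]},{"slide": [0.035,-0.028,0],"turn": [0,0,0]},{"slide": [0.02,-0.016,0],"turn": [0,0,0]},{"slide": [0,0,0],"turn": [0,0,0]}]'

```text
time_s: 7.3
ee_pos: [0.5627, 0.2283, 0.2422]
tcp_rot: [-2.924, -1.14, 0.002]
force: [0.1, -1.1, 0.1]
width: 0.0856
```

```bash
python3 -c "
from h import *
import cv2
plan([.5887,.2637,.2],-48,.045,2)
s=status.state(); im=viewer.grab_frame('wrist'); np.save('s5.npy',s,allow_pickle=True)
cv2.imwrite('pics/w5.png',cv2.resize(im[:,:,::-1],(784,588)))"
```

```text
t 7.3 pos [0.5627 0.2283 0.2422] yaw -47.41 F [ 0.1 -1.1  0.1] w 0.0856 q [0.31 0.45 1.48 0.   1.21 1.13]
[0.032, -0.006, 0.031] [-0.2, 0.0, 0.6]
[0.011, -0.002, 0.011] [-0.0, -0.0, -0.0]
```

View pics/w5.png

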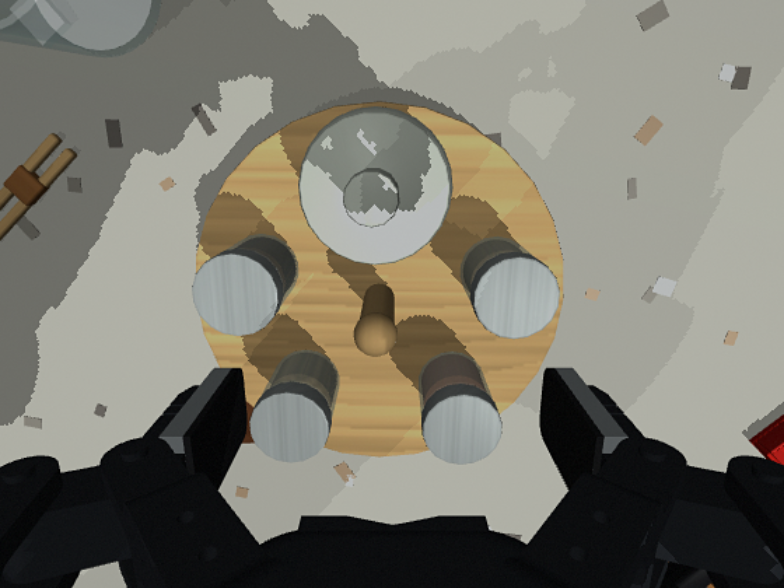

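The knob's top circle is at (371,198), the lids are at (236,294), (516,297), (291,427) and (462,428), and the post is at (376,335).

```bash
python3 -c "
from h import *
from scipy.optimize import least_squares
s=np.load('s5.npy',allow_pickle=True).item()
f=lambda u,z: ray('wrist',np.array(u)/1.4,z,s)
pts=[f((371,198),.168)]+[f(u,.108) for u in[(516,297),(462,428),(291,427),(236,294)]]
print(pts[0],f((376,335),.121))
ang=np.radians([0,-75,-140,140,75])
r=lambda p:np.concatenate([[p[0]+.085*np.cos(p[2]+a)-q[0],p[1]+.085*np.sin(p[2]+a)-q[1]] for a,q in zip(ang,pts)])
o=least_squares(r,[.525,.208,.7]); print(o.x,np.degrees(o.x[2]),(o.fun*1e3).round(1))
k=o.x[:2]+.085*np.array([np.cos(o.x[2]),np.sin(o.x[2])]); print('knob',k)
plan([*k,.145],-48,.04,5)"
```

```text
[0.59056737 0.26851857 0.168     ] [0.52988474 0.21303023 0.121     ]
[0.52770202 0.21153479 0.73631862] 42.18794931187332 [ 0.1  0.1  0.4 -0.3  0.3 -0.4 -0.3  0.7 -0.5  0. ]
knob [0.59068242 0.2686178 ]
t 7.35 pos [0.5626 0.2269 0.2421] yaw -47.45 F [-0.5  0.1 -0.6] w 0.0856 q [0.31 0.44 1.48 0.   1.21 1.13]
[0.018, -0.004, 0.036] [-0.2, 0.0, 0.6]
[0.018, -0.004, 0.036] [-0.0, 0.0, -0.0]
[0.013, -0.003, 0.026] [0.0, 0.0, -0.0]
[0.0, 0.0, 0.0] [0.0, 0.0, -0.0]
[0.0, 0.0, 0.0] [-0.0, 0.0, -0.0]
```

Request:
apply_moves --deltas '[{"slide": [0.04,-0.008,0.02],"turn": [0,0,0.5]},{"slide": [0.01,-0.002,0.02],"turn": [0,0,0]},{"slide": [0,0,0.02],"turn": [0,0,0]},{"slide": [0,0,0],"turn": [0,0,0]},{"slide": [0,0,0],"turn": [0,0,0]}]'

```text
time_s: 7.85
ee_pos: [0.5937, 0.2636, 0.1808]
tcp_rot: [-2.934, -1.121, 0.005]
force: [0.2, 0.7, -1.1]
width: 0.0857
```

```bash
python3 -c "
from h import *
plan([.5907,.2686,.143],-48,.02,5)"
```

```text
t 7.85 pos [0.5937 0.2636 0.1808] yaw -48.16 F [ 0.2  0.7 -1.1] w 0.0857 q [0.35 0.58 1.42 0.   1.14 1.19]
[0.001, -0.003, 0.02] [-0.1, 0.1, -0.2]
[0.001, -0.003, 0.018] [-0.0, 0.0, 0.0]
[0.0, 0.0, 0.0] [-0.0, 0.0, 0.0]
[0.0, 0.0, 0.0] [0.0, 0.0, 0.0]
[0.0, 0.0, 0.0] [-0.0, 0.0, 0.0]
```

Request:
apply_moves --deltas '[{"slide": [0.002,-0.004,0.02],"turn": [0,0,0]},{"slide": [0.001,-0.003,0.017],"turn": [0,0,0]},{"slide": [0,0,0.002],"turn": [0,0,0]},{"slide": [0,0,0],"turn": [0,0,0]},{"slide": [0,0,0],"turn": [0,0,0]}]'

```text
time_s: 8.35
ee_pos: [0.5933, 0.2678, 0.1476]
tcp_rot: [-2.936, -1.117, -0.006]
force: [-0.7, -0.6, -0.4]
width: 0.0852
```

```bash
python3 -c "
from h import *
plan([.5907,.2686,.143],-48,.02,2)"
```

```text
t 8.35 pos [0.5933 0.2678 0.1476] yaw -48.34 F [-0.7 -0.6 -0.4] w 0.0852 q [0.35 0.62 1.45 0.   1.07 1.2 ]
[-0.001, -0.002, 0.005] [0.1, -0.2, -0.3]
[0.0, 0.0, 0.0] [0.0, -0.0, 0.0]
```

Centred within 3 mm. I'll close gently on the knob.

Request:
apply_moves --deltas '[{"slide": [-0.001,-0.003,0.005],"turn": [0,0,0]},{"slide": [0,0,0],"turn": [0,0,0]},{"slide": [0,0,0],"turn": [0,0,0]},{"slide": [0,0,0],"turn": [0,0,0]},{"slide": [0,0,0],"turn": [0,0,0]}]' --hand 0 --squeeze 40

```text
time_s: 8.85
ee_pos: [0.5914, 0.2693, 0.1451]
tcp_rot: [2.936, 1.117, 0.012]
force: [-0.7, -0.8, 0.7]
width: 0.0237
```

```bash
cat >> h.py <<'E'
def arc(C,dphi,n,end=None):
    "n rows: turn carousel by dphi deg per row, tool following"
    s=status.state(); T=Ro.from_rotvec(s['tcp_rot']).as_matrix(); pos=s['ee_pos'][:2]; C=np.array(C)
    d=pos-C; ph=np.arctan2(d[1],d[0]); y=np.degrees(np.arctan2(T[1,1],T[0,1]))
    print('t',s['time_s'],s['ee_pos'].round(4),'r',np.hypot(*d).round(4),'phi',np.degrees(ph).round(2),'yaw',y.round(2),'F',s['force'].round(1),'M',s['torque'].round(2),'w',round(s['width'],4),'q6',s['qpos'][5].round(2))
    for i in range(n):
        g=np.degrees(ph)+dphi*(i+1)
        if end is not None: g=min(g,end)
        q=C+.085*np.array([np.cos(np.radians(g)),np.sin(np.radians(g))])
        yaw=y+g-np.degrees(ph) if i else y
        a=np.radians(y if i==0 else yp); yy=np.array([np.cos(a),np.sin(a)]); xx=np.array([-yy[1],yy[0]])*-1
        yp=y+g-np.degrees(ph); dd=q-pos
        print([round(float(dd@xx),4),round(float(dd@yy),4),0],[0,0,round(-(yp-np.degrees(a)),2)]); pos=q
    return T
E
python3 -c "
from h import *
print(arc([.5277,.2115],4,5))"
```

```text
t 8.85 [0.5914 0.2693 0.1451] r 0.0861 phi 42.22 yaw -48.35 F [-0.7 -0.8  0.7] M [-0.2  -0.01  0.03] w 0.0237 q6 1.2
[0.0013, -0.0059, 0] [0, 0, np.float64(-4.0)]
[0.0003, -0.0059, 0] [0, 0, np.float64(-4.0)]
[0.0003, -0.0059, 0] [0, 0, np.float64(-4.0)]
[0.0003, -0.0059, 0] [0, 0, np.float64(-4.0)]
[0.0003, -0.0059, 0] [0, 0, np.float64(-4.0)]
[[ 0.74723065  0.6645239   0.00737105]
 [ 0.66452499 -0.74726133  0.00265552]
 [ 0.00727276  0.00291396 -0.99996931]]
```

```bash
sed -i "s/xx=np.array(\[-yy\[1\],yy\[0\]\])\*-1/xx=np.array([-yy[1],yy[0]])/; s/round(-(yp-np.degrees(a)),2)/float(round(-(yp-np.degrees(a)),2))/; s/    return T$//" h.py; tail -3 h.py
```

```text
yp=y+g-np.degrees(ph); dd=q-pos
        print([round(float(dd@xx),4),round(float(dd@yy),4),0],[0,0,float(round(-(yp-np.degrees(a)),2))]); pos=q
```

Request:
apply_moves --deltas '[{"slide": [-0.001,-0.006,0],"turn": [0,0,-4]},{"slide": [-0.0005,-0.009,0],"turn": [0,0,-6]},{"slide": [-0.0005,-0.009,0],"turn": [0,0,-6]},{"slide": [-0.0005,-0.009,0],"turn": [0,0,-6]},{"slide": [-0.0005,-0.009,0],"turn": [0,0,-6]}]'

```text
time_s: 9.35
ee_pos: [0.5559, 0.2927, 0.1451]
tcp_rot: [2.566, 1.811, 0.012]
force: [-1.1, -3.1, 1.6]
width: 0.0236
```

```bash
python3 -c "
from h import *
arc([.5277,.2115],7,5)"
```

```text
t 9.35 [0.5559 0.2927 0.1451] r 0.086 phi 70.88 yaw -19.57 F [-1.1 -3.1  1.6] M [-0.48  0.43 -0.17] w 0.0236 q6 0.75
[-0.0017, -0.0103, 0] [0, 0, -7.0]
[-0.0007, -0.0104, 0] [0, 0, -7.0]
[-0.0007, -0.0104, 0] [0, 0, -7.0]
[-0.0007, -0.0104, 0] [0, 0, -7.0]
[-0.0007, -0.0104, 0] [0, 0, -7.0]
```

Request:
apply_moves --deltas '[{"slide": [-0.001,-0.0104,0],"turn": [0,0,-7]},{"slide": [-0.0007,-0.0104,0],"turn": [0,0,-7]},{"slide": [-0.0007,-0.0104,0],"turn": [0,0,-7]},{"slide": [-0.0007,-0.0104,0],"turn": [0,0,-7]},{"slide": [-0.0007,-0.0104,0],"turn": [0,0,-7]}]'

```text
time_s: 9.85
ee_pos: [0.5016, 0.2935, 0.1451]
tcp_rot: [1.872, 2.521, 0.008]
force: [0.2, -5.8, 1.7]
width: 0.0233
```

```bash
python3 -c "
from h import *
arc([.5277,.2115],7,5)"
```

```text
t 9.85 [0.5016 0.2935 0.1451] r 0.0861 phi 107.65 yaw 16.82 F [ 0.2 -5.8  1.7] M [-0.79  0.06 -0.24] w 0.0233 q6 0.15
[-0.0019, -0.0103, 0] [0, 0, -7.0]
[-0.0008, -0.0103, 0] [0, 0, -7.0]
[-0.0008, -0.0103, 0] [0, 0, -7.0]
[-0.0008, -0.0103, 0] [0, 0, -7.0]
[-0.0008, -0.0103, 0] [0, 0, -7.0]
```

Request:
apply_moves --deltas '[{"slide": [-0.0019,-0.0103,0],"turn": [0,0,-7]},{"slide": [-0.001,-0.0103,0],"turn": [0,0,-7]},{"slide": [-0.001,-0.0103,0],"turn": [0,0,-7]},{"slide": [-0.001,-0.0103,0],"turn": [0,0,-7]},{"slide": [-0.001,-0.0103,0],"turn": [0,0,-7]}]'

```text
time_s: 10.35
ee_pos: [0.4574, 0.2622, 0.1451]
tcp_rot: [-0.99, -2.981, -0.007]
force: [0.9, -4.4, -0.7]
width: 0.0234
```

```bash
python3 -c "
from h import *
arc([.5277,.2115],6,5,end=177)"
```

```text
t 10.35 [0.4574 0.2622 0.1451] r 0.0867 phi 144.21 yaw 53.26 F [ 0.9 -4.4 -0.7] M [-0.59 -0.21 -0.26] w 0.0234 q6 -0.5
[-0.0023, -0.0088, 0] [0, 0, -6.0]
[-0.0006, -0.0089, 0] [0, 0, -6.0]
[-0.0006, -0.0089, 0] [0, 0, -6.0]
[-0.0006, -0.0089, 0] [0, 0, -6.0]
[-0.0006, -0.0089, 0] [0, 0, -6.0]
```

Request:
apply_moves --deltas '[{"slide": [-0.002,-0.0088,0],"turn": [0,0,-6]},{"slide": [-0.0007,-0.0088,0],"turn": [0,0,-6]},{"slide": [-0.0007,-0.0088,0],"turn": [0,0,-6]},{"slide": [-0.0005,-0.006,0],"turn": [0,0,-4]},{"slide": [-0.0005,-0.003,0],"turn": [0,0,-2]}]'

```text
time_s: 10.85
ee_pos: [0.4419, 0.227, 0.1451]
tcp_rot: [-0.317, -3.121, -0.005]
force: [-2.3, 1.3, 1.3]
width: 0.0235
```

Run:
```python
from h import *
import cv2
arc([.5277,.2115],2,1)
s=status.state(); np.save('s6.npy',s,allow_pickle=True)
w=viewer.grab_frame('wrist'); t=viewer.grab_frame('top')
c=np.zeros((600,800,3),np.uint8)
c[:,:]=cv2.resize(t[190:295,170:310],(800,600),interpolation=cv2.INTER_CUBIC)
cv2.imwrite('pics/t6.png',c[:,:,::-1]); cv2.imwrite('pics/w6.png',cv2.resize(w,(784,588))[:,:,::-1])
P=np.array([(.5914,.2693),(.5559,.2927),(.5016,.2935),(.4574,.2622),tuple(s['ee_pos'][:2])])
A=np.c_[2*P,np.ones(len(P))]; x=np.linalg.lstsq(A,(P**2).sum(1),rcond=None)[0]; print('centre',x[:2],np.sqrt(x[2]+x[:2]@x[:2]))
```

```text
t 10.85 [0.4419 0.227  0.1451] r 0.0871 phi 169.78 yaw 78.39 F [-2.3  1.3  1.3] M [ 0.11  0.48 -0.06] w 0.0235 q6 -0.99
[-0.0023, -0.0029, 0] [0, 0, -2.0]
centre [0.52735777 0.21044973] 0.08700261266235641
```

View pics/w6.png

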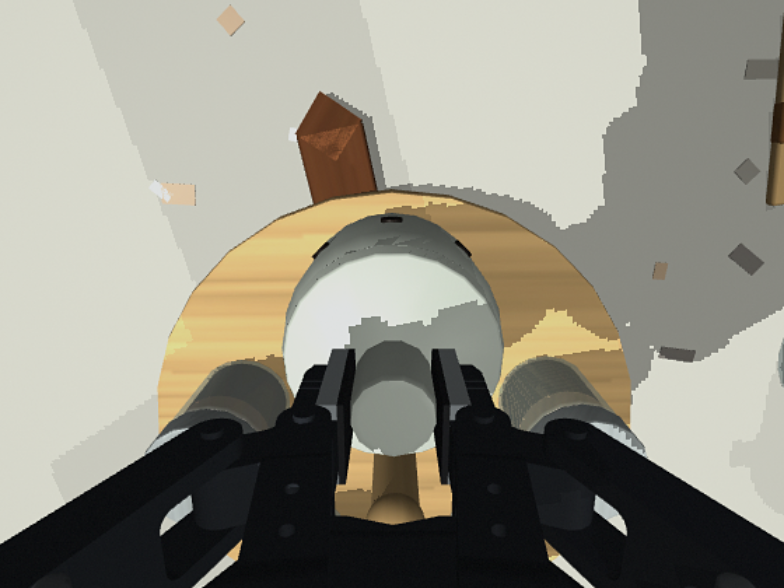

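View pics/t6.png

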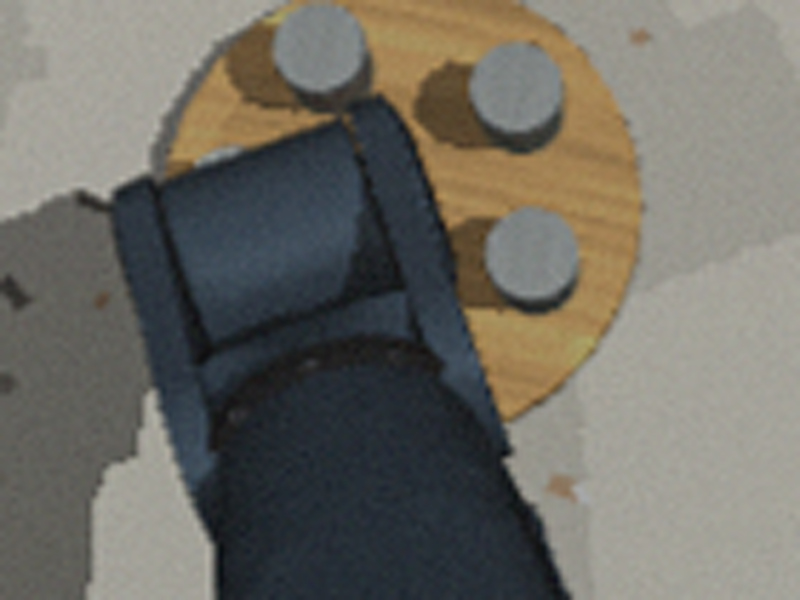

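The wrist view shows the tongue (tip (321,92), shoulders (297,137) and (361,122), edges meeting the tray at (315,204) and (376,191)), the knob top at (393,418) and the post at (397,510). I'll compute both angles from this one view.

Run:
```python
from h import *
s=np.load('s6.npy',allow_pickle=True).item()
f=lambda u,z: ray('wrist',np.array(u)/1.4,z,s)[:2]
an=lambda d:np.degrees(np.arctan2(d[1],d[0]))%360
k=f((393,418),.168); p=f((397,508),.121)
print('knob',k,'post',p,'jar centre bottom holes',f((391,218),.09))
for z in(.012,.02):
    tip,sl,sr,el,er=[f(u,z) for u in[(321,92),(297,137),(361,122),(315,204),(376,191)]]
    print(z,'tip',tip,'width',np.linalg.norm(sl-sr),'edges',an(sl-el),an(sr-er))
    for C in([.5277,.2115],[.5274,.2104],p):
        C=np.array(C); print('C',C,'tip',an(tip-C),np.linalg.norm(tip-C),'midS',an((sl+sr)/2-C),'midE',an((el+er)/2-C),'knob',an(k-C),'r',np.linalg.norm(k-C),'tcp',an(s['ee_pos'][:2]-C))
```

```text
knob [0.44369202 0.22781426] post [0.51094963 0.21585034] jar centre bottom holes [0.40072814 0.23604615]
0.012 tip [0.33982728 0.2113292 ] width 0.03504809306613445 edges 181.28224012901003 180.3648819660246
C [0.5277 0.2115] tip 180.05208757494003 0.1878728021024429 midS 180.17889510075995 midE 180.00160898868972 knob 169.01001159972867 r 0.08557742300154768 tcp 169.78336931382185
C [0.5274 0.2104] tip 179.71616830323921 0.18757502601882972 midS 179.80543744391784 midE 179.5244112781505 knob 168.24804552607546 r 0.08550018667002854 tcp 169.03583645826188
C [0.51094963 0.21585034] tip 181.51343041279213 0.1711820682456642 midS 181.83600278951 midE 182.15665500898504 knob 169.9136097001571 r 0.06831340231691936 tcp 170.85743749270003
0.02 tip [0.34079679 0.21220777] width 0.034036971454399684 edges 181.28224012901003 180.3648819660246
C [0.5277 0.2115] tip 179.78303288400969 0.18690455302872042 midS 179.87709569881105 midE 179.62520731912585 knob 169.01001159972867 r 0.08557742300154768 tcp 169.78336931382185
C [0.5274 0.2104] tip 179.4449497380436 0.18661196934238625 midS 179.50217227613268 midE 179.14947660533826 knob 168.24804552607546 r 0.08550018667002854 tcp 169.03583645826188
C [0.51094963 0.21585034] tip 181.22638132176957 0.17019182686197357 midS 181.50578753756093 midE 181.714803003007 knob 169.9136097001571 r 0.06831340231691936 tcp 170.85743749270003
```

Request:
apply_moves --deltas '[{"slide": [-0.001,-0.006,0],"turn": [0,0,-4]},{"slide": [-0.0005,-0.005,0],"turn": [0,0,-3.5]},{"slide": [0,-0.003,0],"turn": [0,0,-2]},{"slide": [0,0,0],"turn": [0,0,0]},{"slide": [0,0,0],"turn": [0,0,0]}]'

```text
time_s: 11.45
ee_pos: [0.4404, 0.2131, 0.1451]
tcp_rot: [-0.064, -3.134, -0.005]
force: [-1.1, -2.4, 0.5]
width: 0.0234
```

Run:
```python
from h import *
arc([.5277,.2115],2,1)
```

```text
t 11.45 [0.4404 0.2131 0.1451] r 0.0873 phi 178.94 yaw 87.65 F [-1.1 -2.4  0.5] M [-0.21  0.2  -0.07] w 0.0234 q6 -1.18
[-0.0025, -0.0029, 0] [0, 0, -2.0]
```

Request:
apply_moves --deltas '[{"slide": [-0.0005,-0.0025,0],"turn": [0,0,-1.5]},{"slide": [0,0,0],"turn": [0,0,0]},{"slide": [0,0,0],"turn": [0,0,0]},{"slide": [0,0,0],"turn": [0,0,0]},{"slide": [0,0,0],"turn": [0,0,0]}]'

```text
time_s: 11.95
ee_pos: [0.4403, 0.2109, 0.1451]
tcp_rot: [-0.023, -3.133, -0.004]
force: [-1.7, -2.6, 2.3]
width: 0.0232
```

Run:
```python
from h import *
import cv2
arc([.5277,.2115],2,1)
s=status.state(); np.save('s7.npy',s,allow_pickle=True)
w=viewer.grab_frame('wrist')
cv2.imwrite('pics/w7.png',cv2.resize(w,(784,588))[:,:,::-1])
```

```text
t 11.95 [0.4403 0.2109 0.1451] r 0.0874 phi -179.59 yaw 89.14 F [-1.7 -2.6  2.3] M [-0.22  0.3  -0.11] w 0.0232 q6 -1.21
[-0.0025, -0.0029, 0] [0, 0, -2.0]
```

View pics/w7.png

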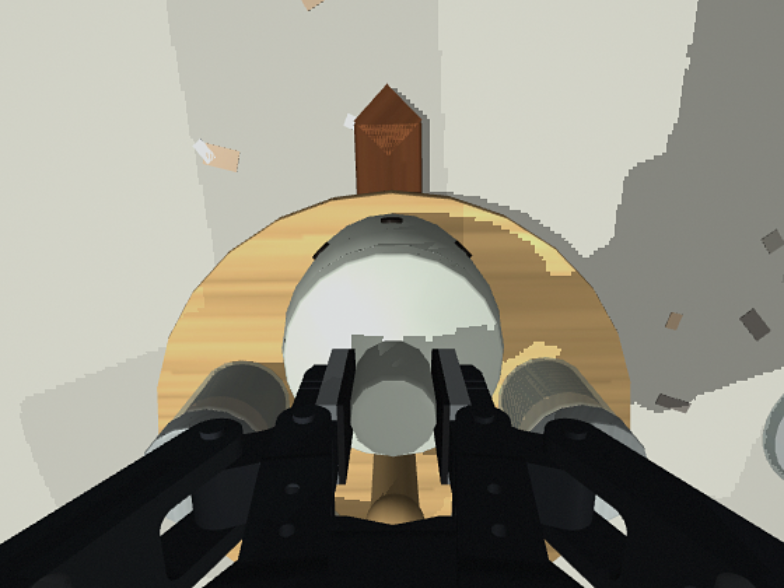

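Run:
```python
from h import *
s=np.load('s7.npy',allow_pickle=True).item()
f=lambda u,z: ray('wrist',np.array(u)/1.4,z,s)[:2]
an=lambda d:np.degrees(np.arctan2(d[1],d[0]))%360
k=f((393,417),.168); hole=f((391.5,220),.08)
for z in (.012,):
    tip,sl,sr,el,er=[f(u,z) for u in[(387.5,84),(355,124),(421,122),(357,195),(422,192)]]
    print('tip',tip,'mids',(sl+sr)/2,(el+er)/2,'edges',an(sl-el),an(sr-er),'knob',k,'hole',hole,'axis dir',an(hole-k))
    for C in([.5277,.2115],[.5274,.2104]):
        C=np.array(C); print('tip',an(tip-C),'midS',an((sl+sr)/2-C),'knob',an(k-C))
```

```text
tip [0.33922061 0.21125024] mids [0.35848266 0.21117932] [0.39533218 0.21137722] edges 179.7127358580022 180.91230070912502 knob [0.4418373  0.21213121] hole [0.40037091 0.2123815 ] axis dir 179.65417387083414
tip 180.07592347165988 midS 180.10858036294425 knob 179.57880099305987
tip 179.74112464145057 midS 179.73566159590442 knob 178.84087617845154
```

It's within about 0.7° (1 mm). One small nudge, then settle.

Request:
apply_moves --deltas '[{"slide": [0,-0.0011,0],"turn": [0,0,-0.7]},{"slide": [0,0,0],"turn": [0,0,0]},{"slide": [0,0,0],"turn": [0,0,0]},{"slide": [0,0,0],"turn": [0,0,0]},{"slide": [0,0,0],"turn": [0,0,0]}]'

```text
time_s: 12.5
ee_pos: [0.4403, 0.2098, 0.1451]
tcp_rot: [-0.003, -3.133, -0.005]
force: [-1.2, -0.8, 1.7]
width: 0.0237
```

Request:
apply_moves --deltas '[{"slide": [0,0,0],"turn": [0,0,0]},{"slide": [0,0,0],"turn": [0,0,0]},{"slide": [0,0,0],"turn": [0,0,0]},{"slide": [0,0,0],"turn": [0,0,0]},{"slide": [0,0,0],"turn": [0,0,0]}]'

```text
time_s: 13.0
ee_pos: [0.4403, 0.2098, 0.1451]
tcp_rot: [-0.003, -3.133, -0.005]
force: [-2.1, -1.4, 1.4]
width: 0.0239
```

Run:
```python
from h import *
import cv2
arc([.5277,.2115],2,1)
s=status.state(); print(np.abs(s['joint_velocities']).max()); np.save('s8.npy',s,allow_pickle=True)
w=viewer.grab_frame('wrist'); sc=viewer.grab_frame('scene')
c=np.zeros((588,784,3),np.uint8); c[:]=cv2.resize(w,(784,588)); c[378:,:280]=sc[150:360:1,100:380]
cv2.imwrite('pics/w8.png',c[:,:,::-1])
```

```text
t 13.0 [0.4403 0.2098 0.1451] r 0.0874 phi -178.87 yaw 89.9 F [-2.1 -1.4  1.4] M [-0.21  0.29 -0.1 ] w 0.0239 q6 -1.23
[-0.0025, -0.0029, 0] [0, 0, -2.0]
0.0017579427277782242
```

View pics/w8.png

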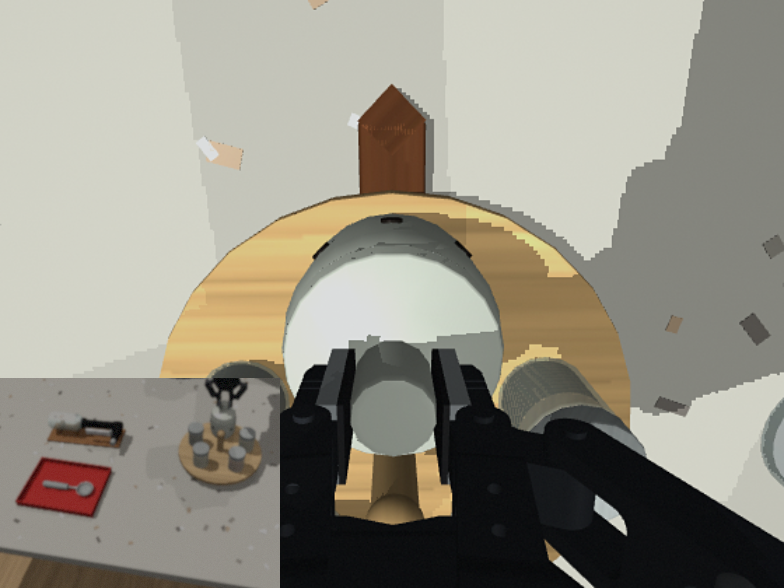

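The tongue tip (392,84), the tongue's middle (392,160), the keeper's front hole (391.5,220) and the knob (393,417) lie on one line. The tray and spoon are where they were, and the arm is still. I'm handing in.

```bash
python3 -c "
from plant import ctrl
print(ctrl.job_done())"
```

```text
the job is handed in; nothing more can be done
None
```

The job is done and handed in at about 13 s of the 48 s.

- **Sprayer:** I squeezed the trigger until its tip lay against the grip, with the width down to about 33 mm. When I opened the gripper, the wrist view showed the trigger fully back out, and I lifted away.
- **Carousel:** I gripped the keeper's knob and turned the carousel about 138° to the front, still holding the knob at hand-in (about 40 N). In the last wrist view the tongue tip, tongue middle, keeper hole and knob lined up to about 1 px. The arm was still, with about 3 N on the wrist.
- **Disagreements:** My estimates of the turning axis differed by 1 to 4 mm between the top and wrist cameras, and the measured radius was 87 mm against the stated 85 mm. I relied on the direct view of keeper against tongue; the last computed angle error was 0.5–0.9°, before a final nudge of about 0.7°.
- **Other items:** The tray and spoon looked unmoved in the last picture. I did not touch the jug or chopsticks, but I did not measure them again.

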